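# Fit the green kiln window glass and screw down its retaining ring

## Task

The kiln's inspection window is being re-glazed on the studio bench. Drop the green filter glass flat into the open window cell, then set the steel retaining ring in on top of it, its three lugs going down through the three gaps marked yellow, and screw it clockwise (seen from above) until it is snug on the glass, then let go. Leave the amber glass where it lies.

Things in the scene. Friction and masses are not known exactly. Their poses are not given: they have to be found in the camera images.
- cell: Fixed round window cell: grey base 120 mm across, 8 high; aluminium collar 92 across, top at 42. Origin on its axis at bench level, z up. Red seat for the glass at 14, bore 59 across. Thread mouth: three gaps, 70 deg wide, out to 80 across, centred at 0 (own +x), 120, 240 deg under yellow lines. From there it falls 0.09 mm per deg clockwise, under overhangs, to a stop 64 deg on (red lines)
- ring: Loose steel ring standing on its foot: tube 38 mm high, 37 bore, 51 outside, 53 on the knurled upper 20 mm (grip here, any angle). Origin at centre of underside, z up. At the foot 3 lugs, 5 high, 12 wide, out to 72 across, at 0 (own +x), 120, 240 deg, marked yellow as is the rim above. Lugs enter within 20 deg of the gap centres; underside then rests near 33 above the bench, screwed home 28
- green_glass: Green filter glass: thick flat disc, 50 mm across, 14 mm thick, lying flat on the bench. Origin: centre of its underside, z up. About 60 g. Let go by its rim at the collar's mouth it drops freely some 20 mm to the seat; its top then lies 28 mm above the bench.
- amber_glass: Bystander: amber glass disc, 50 mm across, 14 mm thick, lying flat on the bench; origin at the centre of its underside. Leave it alone.
There are look-alikes about, which are no part of the job. Several things have the shape of the green_glass; the one meant has the colours described above.

How it is judged:
On the way:
1. the green glass lies flat on the seat inside the cell, let go (horizontal distance between green_glass and cell below 0.008 m and z of green_glass in the frame of cell below 0.017 m and angle between green_glass's own z axis and vertical below 0.1 rad and contact force between the fingers and green_glass below 0.1 N and linear speed of green_glass below 0.02 m/s), for 0.2 s.
At the end, for the whole second after the job is handed in: Green glass flat on the seat (3 mm in height, 8 mm off axis, 0.1 rad); ring upright (0.08 rad), within 8 mm of the axis, screwed down until its underside is within 1.7 mm of the glass (25 to 29.7 mm above the cell's origin), at rest; amber glass within 30 mm of its start (horizontal distance between each of green_glass, ring and cell below 0.008 m and z of green_glass in the frame of cell below 0.017 m and angle between green_glass's own z axis and vertical below 0.1 rad and z of ring in the frame of cell between 0.025 and 0.0297 m and angle between ring's own z axis and vertical below 0.08 rad and linear speed of ring below 0.02 m/s and angular speed of ring below 0.1 rad/s and distance of amber_glass from where it was at the start of the episode below 0.03 m); the robot touches nothing.
It fails at once if the amber glass is moved more than 30 mm (distance of amber_glass from where it was at the start of the episode above 0.03 m).
It also fails if it takes over 51 s, if anything falls off the work surface, if the arm or the gripper's body presses on something with over 40 N, if the wrist force passes 120 N, or if a joint passes its speed limit or range.

## Robot

A 7-joint arm with a two-finger parallel gripper is mounted at the origin on the work surface. World frame = base frame: x ahead of the robot, y to its left, z up, the work surface at z = 0. Lengths are in m, angles in rad, forces in N, time in s.
With the tool pointing down it reaches from about 0.425 to 0.875 m from the base axis. Payload 4.7 kg.
Tool frame: the origin (TCP) lies midway between the tips of the shut fingers; the grasp point (between the pads) lies pinch_z behind it (pinch_z is the distance from the TCP to the grasp point, in m); x points along the fingers, z is the direction in which the jaws open and shut, and the axes are right-handed (so a half turn about x gives the same grasp; the last joint's range is limited). The gripper opens to 87 mm and grips with 3 to 60 N. Pads are 19 mm wide; open, the fingers measure 117 mm over their backs; the gripper's body (75 mm by 190 mm) begins 51 mm behind the grasp point.
Start: joints at [1.362, 0.321, -0.07, 1.45, 0.023, 1.371, -0.057], TCP at [0.144, -0.634, 0.223] pointing down, gripper open.
Joint ranges: [-2.86, 2.86], [-0.3, 2.09], [-1.38, 1.24], [0.06, 2.45], [-1.56, 4.7], [0.09, 2.05], [-2.69, 2.69]. Speed limits (rad/s): [2.57, 2.57, 3.14, 3.14, 3.14, 3.14, 3.14].

## Interface

Orientations are given as [roll, pitch, yaw] about the fixed x, y, z axes, in that order (R = Rz(yaw) Ry(pitch) Rx(roll)).
In Python, from station import observe, grab_frame, sign_off, pinch_z gives the robot as it stands.
- The arm moves only by the tool drive_tool, never from a script. Its argument "deltas" is a list of rows, each a list of 7 numbers: the closure in counts, from 0 (fully open) to 255 (shut), then the shift along the world's x, y, z in cm, then the turn, a rotation vector about the world's x, y, z in degrees. A call has 1 to 12 rows; each row shifts and turns the commanded pose from where the row before left it; what a row does not reach is not made up. A row lasts 1/10 s, in which the tool goes at most 50 mm and 8.59 degrees, less where a joint would pass 70% of its speed; a pose out of reach is approached as far as the arm can. A call is refused whole if a number of a shift passes 5 or a number of a turn 8.59, either way. A call with a gripper value outside its range is refused whole. The fingers move at their own pace and stop on an object; "squeeze" is the grip in N (left out, the last holds). Time passes only in rows, so rows that do not move let the fingers close. It gives the time, the measured TCP pose, the force and the opening at its end, in the units of the state.
- observe(): the state, without advancing time (a new reading comes with each control period).
- grab_frame(name): name is "scene" or "top"; returns a dict with "color" (420x560x3 uint8, blue, green, red), "z_map" (420x560 float32, m along the optical axis (not along the pixel's ray), 0 where there is no reading), "fov_y" (degrees; the focal length in pixels is half the picture's height over the tangent of half this angle, whatever the lens; pixels are square), "cx", "cy" (the principal point, pixels), "T" (4x4, takes a point from camera to world coordinates). Camera axes: x right, y up, looking along -z (the intrinsics and any distortion apply to the point x, -y, -z); pixel columns grow to the right and rows downward; lengths in m; the calibration is good to about 2 mm. A picture is of the moment at which its call begins.
- sign_off(): hands the job in, once; it reports no verdict.
The state is a dict: "time_s": time; "qpos": joint angles; "joint_vel": joint speeds; "joint_torque": joint torques, N m; "tool_pos": TCP position; "eef_rot": TCP orientation; "contact_force": force on the tool from outside, world axes, zero at the start; "torque": the same for the moment, N m; "width": opening from 0.0 (shut) to 1.0 (fully open).
Only numpy, scipy, OpenCV 4.12 (cv2) and the standard library are available. Lean on these libraries where they do the work, as an engineer would, in place of code of your own. Each camera call takes 0.05 s, during which the arm holds its last target.

## Working session

There is one attempt and no reset: what is moved stays moved. The work goes in short steps, Python scripts to look and compute and a tool call to move; the robot and the scene stay as the last step left them, time stands still between calls to the robot, and variables do not carry over. Pictures are saved under pics/ and viewed, and the job is handed in when it is done.

Besides the shell and the picture viewer there is one more tool, called after "Request:" as name(argument=value, ...) on one line, values as JSON. drive_tool: Moves the arm, as the interface text tells. Its arguments: {"type":"object","properties":{"deltas":{"type":"array"},"squeeze":{"type":"number"}},"required":["deltas"]}

```bash
mkdir -p pics; ls; cat > h.py <<'E'
import numpy as np, cv2
from station import observe, grab_frame, sign_off, pinch_z
def K(f):
    h,w=f["color"].shape[:2]; fl=h/2/np.tan(np.radians(f["fov_y"])/2)
    return fl
def cast(f,u,v,z):
    fl=K(f); T=np.array(f["T"]); d=T[:3,:3]@np.array([(u-f["cx"])/fl,-(v-f["cy"])/fl,-1.0]); o=T[:3,3]
    return o+d*(z-o[2])/d[2]
def pt(f,u,v):
    fl=K(f); T=np.array(f["T"]); zz=f["z_map"][int(v),int(u)]
    return T[:3,3]+T[:3,:3]@(zz*np.array([(u-f["cx"])/fl,-(v-f["cy"])/fl,-1.0]))
def proj(f,p):
    fl=K(f); T=np.array(f["T"]); c=T[:3,:3].T@(np.array(p)-T[:3,3]); return f["cx"]+fl*c[0]/-c[2], f["cy"]-fl*c[1]/-c[2]
E
python3 - <<'E'
from h import *
print(pinch_z, observe())
for n in ("scene","top"):
    f=grab_frame(n); cv2.imwrite(f"pics/{n}0.png",f["color"]); print(n,[ (k,f[k]) for k in f if k not in("color","z_map")])
    np.save(f"{n}0.npy",f,allow_pickle=True)
E
```

```text
pics
0.0187 {'time_s': 0.0, 'qpos': array([ 1.36211264,  0.32182105, -0.07009405,  1.45165247,  0.02258512,
        1.37080458, -0.05693707]), 'joint_vel': array([-8.81094857e-04,  7.33877093e-04, -1.19354905e-03, -7.80255871e-04,
        3.13580164e-05, -1.64160862e-03, -2.41543924e-04]), 'joint_torque': array([-4.18747168e-04, -4.91282558e+01, -4.04196745e-01, -3.12524307e+01,
       -6.38259505e-02,  4.37610783e-02,  1.57180821e-04]), 'tool_pos': array([ 0.14345569, -0.63341071,  0.22147416]), 'eef_rot': array([-3.09925053,  1.56889791,  1.83592101]), 'contact_force': array([-0.63407998,  0.17577565,  0.11714542]), 'torque': array([-0.06582749, -0.04387656,  0.04115149]), 'width': 0.9998782025012438}
scene [('fov_y', 43.53318309258633), ('cx', 275.2430103509447), ('cy', 211.78738470278594), ('T', array([[ 0.39733128, -0.55467755,  0.73106817,  1.31753699],
       [ 0.91742503,  0.25869894, -0.30233455, -0.34268419],
       [-0.02142837,  0.79082721,  0.61166425,  0.73178305],
       [ 0.        ,  0.        ,  0.        ,  1.        ]]))]
top [('fov_y', 54.25174690813482), ('cx', 278.060482890059), ('cy', 213.264232948827), ('T', array([[ 0.01195272,  0.99912109, -0.04017692,  0.4340796 ],
       [-0.99968454,  0.01282777,  0.02159306,  0.01016801],
       [ 0.02208946,  0.03990615,  0.99895924,  0.97642953],
       [ 0.        ,  0.        ,  0.        ,  1.        ]]))]
```

View pics/scene0.png

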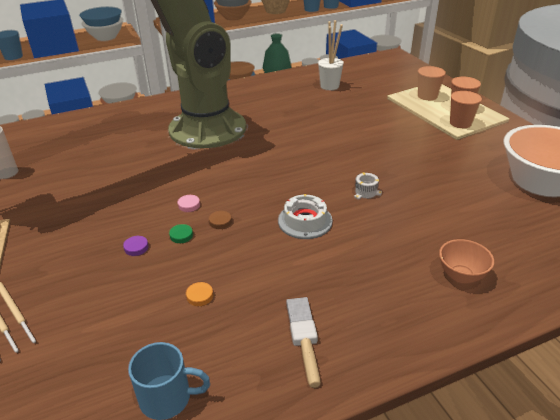

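View pics/top0.png

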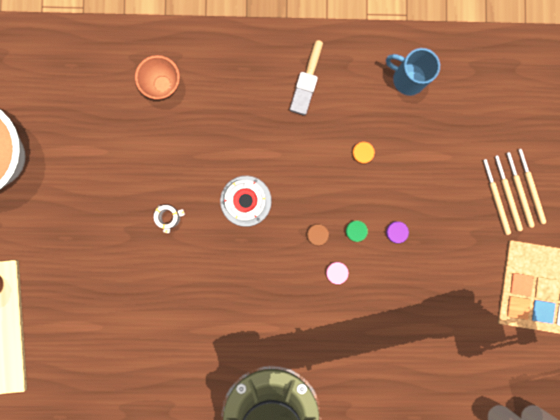

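```bash
python3 - <<'E'
from h import *
t=np.load("top0.npy",allow_pickle=True).item(); s=np.load("scene0.npy",allow_pickle=True).item()
def cen(f,m,x0,y0,x1,y1):
    mm=np.zeros_like(m); mm[y0:y1,x0:x1]=m[y0:y1,x0:x1]; 
    n,l,st,c=cv2.connectedComponentsWithStats(mm.astype(np.uint8)); i=1+np.argmax(st[1:,4]); return c[i],st[i]
for n,f,box in (("top",t,(335,210,380,250)),("scene",s,(160,220,200,250))):
    h=cv2.cvtColor(f["color"],cv2.COLOR_BGR2HSV)
    m=((h[...,0]>55)&(h[...,0]<90)&(h[...,1]>120))
    c,st=cen(f,m,*box); print(n,c,st,cast(f,*c,0.014 if n=="top" else 0.008), pt(f,*c))
A=cv2.resize(t["color"][165:245,145:285],None,fx=5.6,fy=5.6,interpolation=cv2.INTER_CUBIC); cv2.imwrite("pics/topcrop.png",A)
B=cv2.resize(s["color"][165:245,265:395],None,fx=6,fy=6,interpolation=cv2.INTER_CUBIC); cv2.imwrite("pics/sccrop.png",B)
C=cv2.resize(t["color"][130:295,290:430],None,fx=3.5,fy=3.5,interpolation=cv2.INTER_CUBIC); cv2.imwrite("pics/gcrop.png",C)
E
```

```text
top [356.14545455 230.66363636] [346 221  21  20 330] [ 0.43412324 -0.19514165  0.014     ] [ 0.43412325 -0.19519546  0.01374777]
scene [180.64688427 233.37091988] [170 225  23  18 337] [ 0.43605016 -0.19945189  0.008     ] [ 0.44201089 -0.20042044  0.01289432]
```

View pics/topcrop.png

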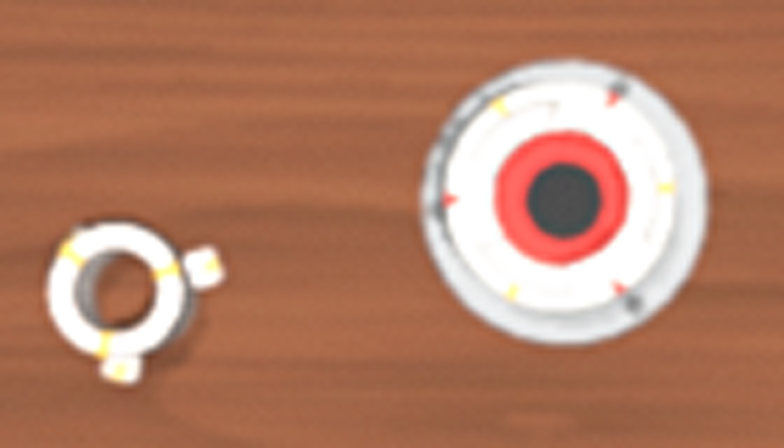

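View pics/sccrop.png

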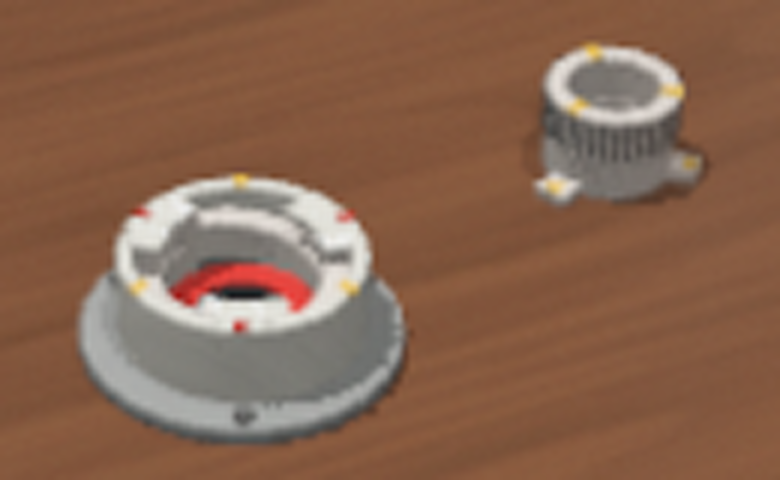

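View pics/gcrop.png

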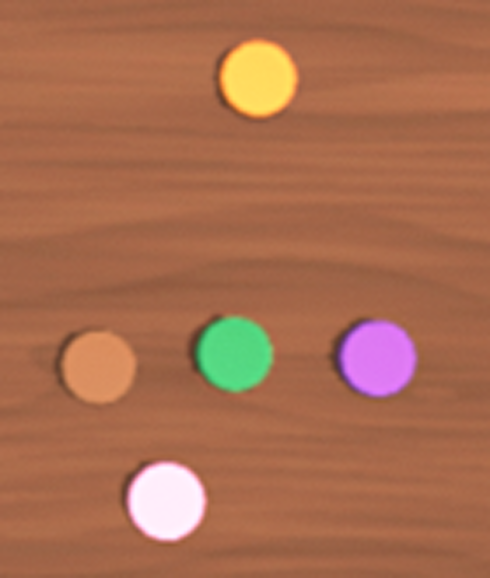

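Candidates for the green glass (top view) are brown (318,235), green (357,231), purple (397,232), pink (337,273) and orange/amber (363,152). The crop confirms that (357,231) is the only green one. The orange disc at (363,152) is the amber glass. The cell is at about (246,201) and the ring at about (166,217). Next I measure their marks.

```bash
cat > meas.py <<'E'
from h import *
def marks(f,box,col,z,rng=None,verb=True):
    x0,y0,x1,y1=box; c=f["color"][y0:y1,x0:x1]; S=4
    c=cv2.resize(c,None,fx=S,fy=S,interpolation=cv2.INTER_CUBIC); h=cv2.cvtColor(c,cv2.COLOR_BGR2HSV)
    H,Sa,V=[h[...,i].astype(int) for i in range(3)]
    if col=="y": m=(H>18)&(H<35)&(Sa>70)&(V>120)
    else: m=((H<6)|(H>174))&(Sa>110)&(V>110)
    n,l,st,ce=cv2.connectedComponentsWithStats(m.astype(np.uint8)); out=[]
    for i in range(1,n):
        if st[i,4]<8: continue
        u=(ce[i,0]+.5)/S-.5+x0; v=(ce[i,1]+.5)/S-.5+y0
        out.append((u,v,st[i,4],cast(f,u,v,z)))
        if verb: print(col,round(u,1),round(v,1),st[i,4],np.round(out[-1][3],4))
    return out
E
python3 - <<'E'
from meas import *
t=np.load("top0.npy",allow_pickle=True).item(); s=np.load("scene0.npy",allow_pickle=True).item()
print("top cell");marks(t,(215,170,280,232),"y",.042);marks(t,(215,170,280,232),"r",.042)
print("scene cell");marks(s,(270,185,340,240),"y",.042);marks(s,(270,185,340,240),"r",.042)
print("top ring");marks(t,(148,200,192,240),"y",.038)
print("scene ring");marks(s,(350,168,388,202),"y",.038)
E
```

```text
top cell
y 233.4 183.1 61 [0.5394 0.0929 0.042 ]
y 263.6 198.1 36 [0.5059 0.0235 0.042 ]
y 235.9 216.8 29 [0.4623 0.0858 0.042 ]
r 254.1 182.0 11 [0.5426 0.0456 0.042 ]
r 244.5 199.5 4831 [0.502  0.0668 0.042 ]
r 224.5 200.2 27 [0.4998 0.1123 0.042 ]
r 255.2 216.1 8 [0.4645 0.0421 0.042 ]
scene cell
y 304.6 194.6 81 [0.4634 0.0826 0.042 ]
y 287.5 212.4 88 [0.5061 0.0212 0.042 ]
y 322.9 212.6 100 [0.5387 0.0894 0.042 ]
r 287.9 199.8 32 [0.4652 0.0407 0.042 ]
r 322.6 200.4 30 [0.4998 0.1089 0.042 ]
r 305.0 211.6 1576 [0.5195 0.0562 0.042 ]
r 304.4 219.0 35 [0.5419 0.0439 0.042 ]
top ring
y 157.2 209.8 135 [0.4762 0.2652 0.038 ]
y 182.8 211.7 40 [0.4725 0.2071 0.038 ]
y 174.7 212.9 122 [0.4697 0.2255 0.038 ]
y 163.2 225.9 126 [0.4397 0.2509 0.038 ]
y 165.6 231.5 35 [0.4271 0.2451 0.038 ]
scene ring
y 363.6 173.3 98 [0.4401 0.249  0.038 ]
y 376.8 179.7 106 [0.4762 0.2627 0.038 ]
y 360.8 182.3 117 [0.4698 0.2237 0.038 ]
y 379.5 191.7 63 [0.5198 0.2425 0.038 ]
y 356.9 195.7 72 [0.5117 0.1888 0.038 ]
```

```bash
cat >> h.py <<'E'
from scipy.spatial.transform import Rotation as Ro
def jaw(o=None):
    o=o or observe(); R=Ro.from_euler("xyz",o["eef_rot"]).as_matrix()
    return R, np.degrees(np.arctan2(R[1,2],R[0,2]))
def st():
    o=observe(); R,a=jaw(o); print("t",round(o["time_s"],2),"tcp",np.round(o["tool_pos"]*1000,1),"jaw",round(a,1),"ax",np.round(R[:,0],3),"zz",np.round(R[2,2],3),"F",np.round(o["contact_force"],1),"M",np.round(o["torque"],2),"w",round(o["width"]*87,1),"q",np.round(o["qpos"],2))
E
python3 - <<'E'
from h import *
st()
t=np.load("top0.npy",allow_pickle=True).item()
# other discs
for n,u,v in (("brown",318,235),("purple",397.5,232),("pink",337.5,273),("amber",363.5,152)): print(n,cast(t,u,v,.014))
E
```

```text
t 0.1 tcp [ 143.5 -633.5  221.6] jaw -77.2 ax [-0.     0.002 -1.   ] zz -0.002 F [ 0.1 -0.9  0.4] M [0.06 0.01 0.01] w 87.1 q [ 1.36  0.32 -0.07  1.45  0.02  1.37 -0.06]
brown [ 0.42286834 -0.10513504  0.014     ]
purple [ 0.43213782 -0.29323089  0.014     ]
pink [ 0.33444432 -0.15166964  0.014     ]
amber [ 0.6210279  -0.21188238  0.014     ]
```

Request:
drive_tool(deltas=[[0, 1.2, 1.8, 0, 0, 0, 2], [0, 2.4, 3.6, 0, 0, 0, 4.5], [0, 2.4, 3.6, 0, 0, 0, 4.5], [0, 2.4, 3.6, 0, 0, 0, 4.5], [0, 2.4, 3.6, 0, 0, 0, 4.5], [0, 2.4, 3.6, 0, 0, 0, 4.5], [0, 2.4, 3.6, 0, 0, 0, 4.5], [0, 2.4, 3.6, 0, 0, 0, 4.5], [0, 2.4, 3.6, -1, 0, 0, 4.5], [0, 2.4, 3.6, -1, 0, 0, 4.5], [0, 2.4, 3.6, -1, 0, 0, 4.5], [0, 2.4, 3.6, -1, 0, 0, 4.5]], squeeze=15)

```text
time_s: 1.3
tool_pos: [0.42, -0.2183, 0.1821]
eef_rot: [-1.417, 1.57, -1.863]
contact_force: [1.1, 0.7, 0.4]
width: 0.996
```

Request:
drive_tool(deltas=[[0, 1.2, 1.8, -2, 0, 0, 2], [0, 0, 0, 0, 0, 0, 0], [0, 0, 0, 0, 0, 0, 0]])

```text
time_s: 1.6
tool_pos: [0.431, -0.202, 0.1622]
eef_rot: [-2.825, 1.569, 3.045]
contact_force: [0.4, -0.7, 0.1]
width: 1.002
```

```bash
python3 - <<'E'
from h import *
st()
f=grab_frame("scene"); cv2.imwrite("pics/s1.png",f["color"])
E
```

```text
t 1.6 tcp [ 431.  -202.   162.2] jaw -23.7 ax [-0.001  0.    -1.   ] zz -0.001 F [ 0.4 -0.7  0.1] M [-0.06 -0.09 -0.02] w 87.2 q [ 0.92  0.01 -0.54  1.93  0.01  1.2  -0.03]
```

View pics/s1.png

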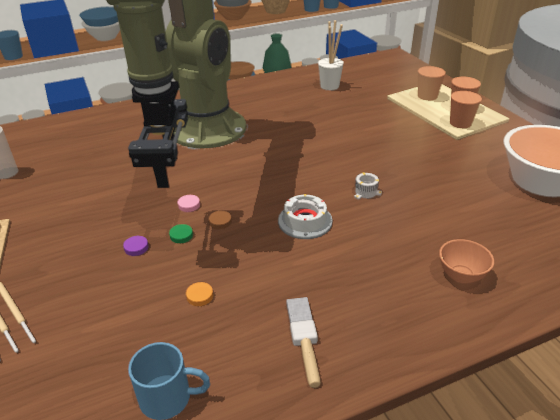

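The gripper hovers at about (160,180) and the green disc at (181,233) is undisturbed. Now I descend and grip.

Request:
drive_tool(deltas=[[0, 0.4, 0.5, -3, 0, 0, 0], [0, 0, 0, -4, 0, 0, 0], [0, 0, 0, -4, 0, 0, 0], [0, 0, 0, -2.5, 0, 0, 0], [0, 0, 0, -1.2, 0, 0, 0], [0, 0, 0, -1, 0, 0, 0], [0, 0, 0, 0, 0, 0, 0], [0, 0, 0, 0, 0, 0, 0]])

```text
time_s: 2.45
tool_pos: [0.4365, -0.1977, 0.0067]
eef_rot: [-0.172, 1.569, -0.587]
contact_force: [-0.1, 0.9, -0.5]
width: 0.999
```

```bash
python3 - <<'E'
from h import *
st()
f=grab_frame("scene"); cv2.imwrite("pics/s2.png",cv2.resize(f["color"][120:320,80:300],None,fx=3,fy=3))
E
```

```text
t 2.45 tcp [ 436.5 -197.7    6.7] jaw -23.8 ax [ 0.002 -0.001 -1.   ] zz 0.002 F [-0.1  0.9 -0.5] M [-0.1  -0.08 -0.03] w 86.9 q [ 0.87  0.23 -0.54  2.07  0.15  0.87 -0.17]
```

View pics/s2.png

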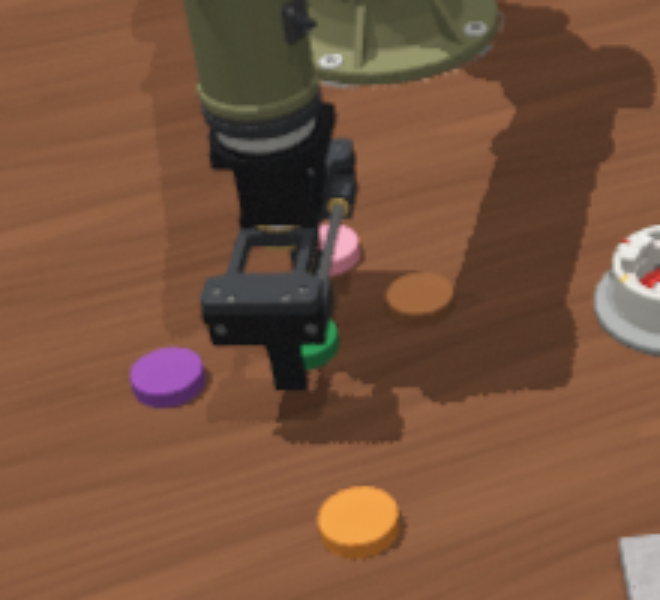

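The fingers straddle the green disc (crop 315,340). I close on it.

Request:
drive_tool(deltas=[[0, 0, 0, -0.2, 0, 0, 0], [255, 0, 0, 0, 0, 0, 0], [255, 0, 0, 0, 0, 0, 0], [255, 0, 0, 0, 0, 0, 0], [255, 0, 0, 0, 0, 0, 0], [255, 0, 0, 0, 0, 0, 0], [255, 0, 0, 0, 0, 0, 0], [255, 0, 0, 0, 0, 0, 0]], squeeze=15)

```text
time_s: 3.3
tool_pos: [0.4356, -0.1969, 0.0036]
eef_rot: [-0.17, 1.571, -0.584]
contact_force: [-0.4, 0.1, 0.1]
width: 0.567
```

```bash
python3 - <<'E'
from h import *
st()
E
```

```text
t 3.3 tcp [ 435.6 -196.9    3.6] jaw -23.7 ax [ 0. -0. -1.] zz 0.0 F [-0.4  0.1  0.1] M [-0.01 -0.03  0.01] w 49.3 q [ 0.87  0.23 -0.54  2.08  0.16  0.87 -0.17]
```

Request:
drive_tool(deltas=[[255, 0, 0, 2, 0, 0, 0], [255, 0, 0, 3, 0, 0, 0], [255, 0.5, 2, 3, 0, 0, 4], [255, 0.7, 2.5, 1, 0, 0, 6], [255, 0.7, 2.5, 0, 0, 0, 6], [255, 0.7, 2.5, 0, 0, 0, 6], [255, 0.7, 2.5, 0, 0, 0, 6], [255, 0.7, 3, 0, 0, 0, 6], [255, 0.7, 3, 0, 0, 0, 6], [255, 0.7, 3, 0, 0, 0, 6], [255, 0.7, 3, 0, 0, 0, 6], [255, 0.6, 2.3, 0, 0, 0, 2]])

```text
time_s: 4.5
tool_pos: [0.5026, 0.0681, 0.0936]
eef_rot: [0.711, 1.57, 1.244]
contact_force: [-0.2, -0.3, -0.5]
width: 0.569
```

Request:
drive_tool(deltas=[[255, 0, 0, -1, 0, 0, 0], [255, 0, 0, -0.5, 0, 0, 0], [255, 0, 0, 0, 0, 0, 0]])

```text
time_s: 4.8
tool_pos: [0.5014, 0.0645, 0.0772]
eef_rot: [2.867, 1.568, -2.89]
contact_force: [0.3, 0.0, -0.4]
width: 0.569
```

```bash
python3 - <<'E'
from h import *
st()
f=grab_frame("scene"); cv2.imwrite("pics/s3.png",cv2.resize(f["color"][100:280,200:420],None,fx=3.5,fy=3.3,interpolation=cv2.INTER_CUBIC))
f=grab_frame("top"); cv2.imwrite("pics/t3.png",cv2.resize(f["color"][130:290,150:350],None,fx=3.5,fy=3.5))
E
```

```text
t 4.8 tcp [501.4  64.5  77.2] jaw 30.2 ax [-0.003 -0.001 -1.   ] zz -0.003 F [ 0.3  0.  -0.4] M [ 0.02 -0.16  0.01] w 49.5 q [ 0.58  0.23 -0.83  1.95  0.2   1.05  0.19]
```

View pics/s3.png

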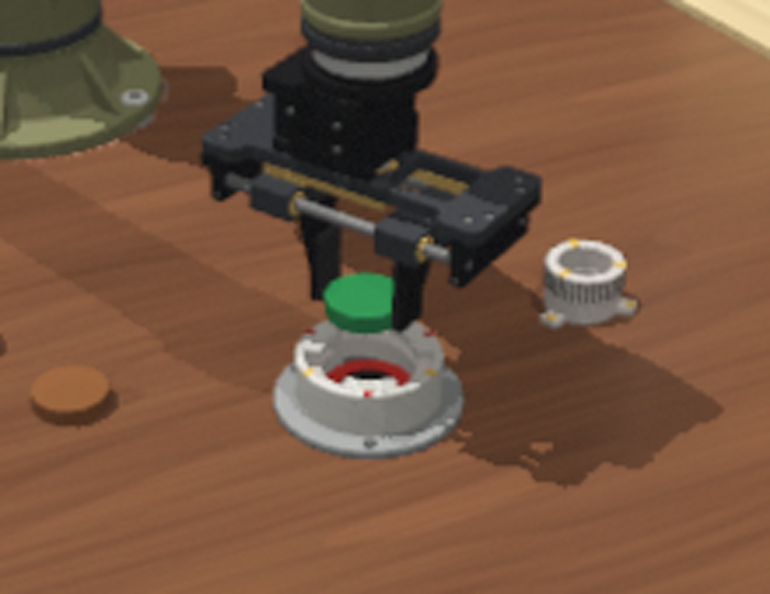

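View pics/t3.png

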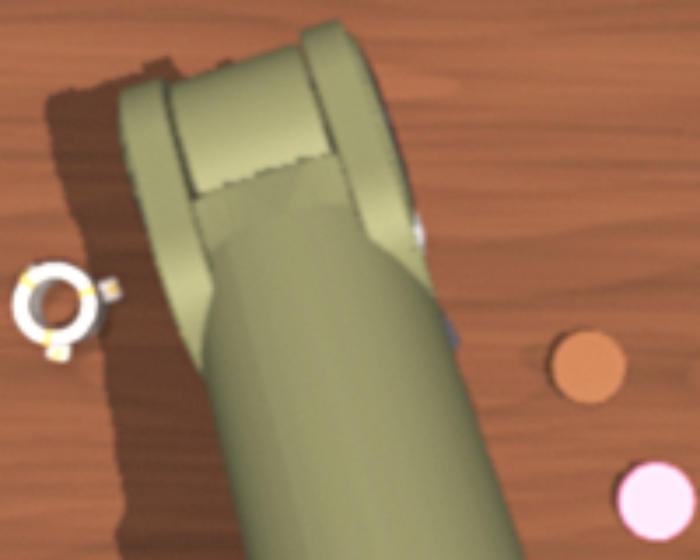

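The disc is held level at crop (362,300), above the cell at (370,375). I check its centring against the scene view.

```bash
python3 - <<'E'
from h import *
f=grab_frame("scene"); o=observe(); p=o["tool_pos"]; print(p)
h=cv2.cvtColor(f["color"],cv2.COLOR_BGR2HSV); m=((h[...,0]>55)&(h[...,0]<90)&(h[...,1]>120)); m[:170]=0;m[260:]=0;m[:,:280]=0;m[:,340:]=0
ys,xs=np.nonzero(m); print("seen l,r,top,bot",xs.min(),xs.max(),ys.min(),ys.max())
a=np.linspace(0,6.283,200)
for dx,dy in((0,0),(.003,0),(0,.003)):
  P=np.array([proj(f,(p[0]+dx+.025*np.cos(t),p[1]+dy+.025*np.sin(t),p[2]-.0036+z)) for t in a for z in (0,.014)]); print("pred",dx,dy,P.min(0).round(1),P.max(0).round(1))
E
```

```text
[0.50254138 0.06478523 0.07852561]
seen l,r,top,bot 292 312 183 200
pred 0 0 [293.6 181.9] [317.3 200.9]
pred 0.003 0 [294.2 182.6] [317.9 201.7]
pred 0 0.003 [294.8 181.5] [318.5 200.6]
```

Request:
drive_tool(deltas=[[255, 0.05, 0.15, -1, 0, 0, 0], [255, 0, 0, -1, 0, 0, 0], [255, 0, 0, -0.7, 0, 0, 0], [255, 0, 0, -0.5, 0, 0, 0], [255, 0, 0, 0, 0, 0, 0], [255, 0, 0, 0, 0, 0, 0]])

```text
time_s: 5.55
tool_pos: [0.5031, 0.0677, 0.0465]
eef_rot: [1.554, 1.571, 2.082]
contact_force: [-0.1, -0.4, -1.3]
width: 0.567
```

```bash
python3 - <<'E'
from h import *
st()
f=grab_frame("scene"); cv2.imwrite("pics/s4.png",cv2.resize(f["color"][130:250,240:380],None,fx=5,fy=5,interpolation=cv2.INTER_CUBIC)); st()
E
```

```text
t 5.55 tcp [503.1  67.7  46.5] jaw 30.3 ax [-0.  0. -1.] zz 0.0 F [-0.1 -0.4 -1.3] M [ 0.02 -0.12 -0.04] w 49.3 q [ 0.55  0.28 -0.82  1.97  0.25  0.99  0.15]
t 5.6 tcp [503.3  67.7  46.7] jaw 30.3 ax [ 0.  0. -1.] zz 0.0 F [ 0.3 -0.8 -0.3] M [ 0.02 -0.17 -0.01] w 49.3 q [ 0.56  0.28 -0.82  1.97  0.25  0.99  0.15]
```

View pics/s4.png

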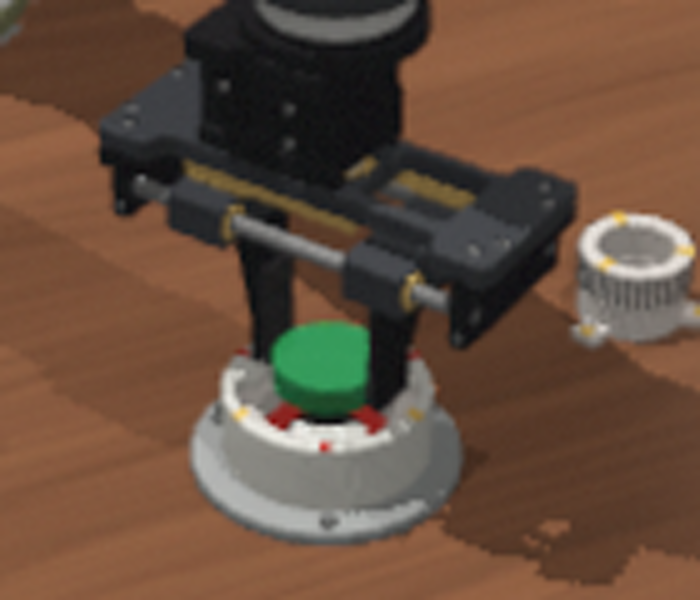

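Request:
drive_tool(deltas=[[255, 0, 0, -0.25, 0, 0, 0], [255, 0, 0, 0, 0, 0, 0], [255, 0, 0, 0, 0, 0, 0], [0, 0, 0, 0, 0, 0, 0], [0, 0, 0, 0, 0, 0, 0], [0, 0, 0, 0, 0, 0, 0], [0, 0, 0, 0, 0, 0, 0], [0, 0, 0, 0, 0, 0, 0]])

```text
time_s: 6.4
tool_pos: [0.5031, 0.0675, 0.0441]
eef_rot: [-0.76, 1.571, -0.232]
contact_force: [-0.0, -0.8, 0.1]
width: 0.932
```

```bash
python3 - <<'E'
from h import *
st()
f=grab_frame("scene"); cv2.imwrite("pics/s5.png",cv2.resize(f["color"][130:250,240:380],None,fx=5,fy=5,interpolation=cv2.INTER_CUBIC)); st()
E
```

```text
t 6.4 tcp [503.1  67.5  44.1] jaw 30.3 ax [ 0. -0. -1.] zz 0.0 F [-0.  -0.8  0.1] M [-0.04 -0.16  0.04] w 81.1 q [ 0.55  0.29 -0.82  1.97  0.25  0.99  0.14]
t 6.45 tcp [503.1  67.5  44.1] jaw 30.3 ax [ 0. -0. -1.] zz 0.0 F [0.2 0.5 0.5] M [-0.   -0.1   0.01] w 83.1 q [ 0.55  0.29 -0.82  1.97  0.25  0.99  0.14]
```

View pics/s5.png

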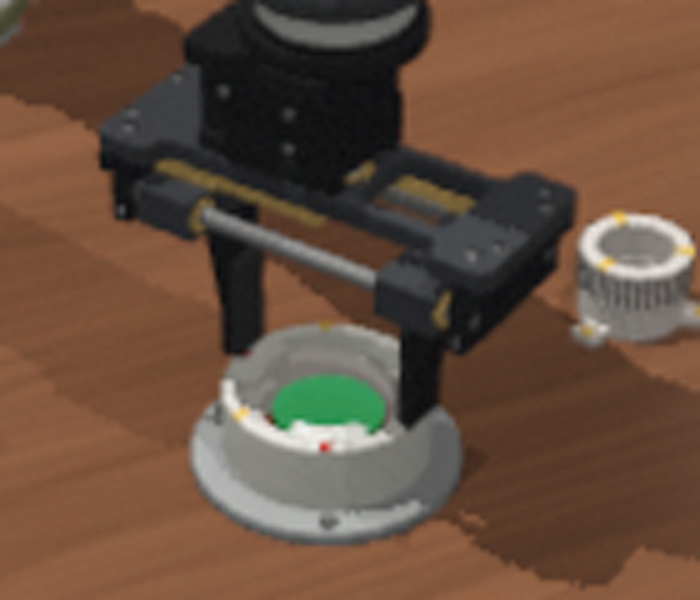

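The green glass lies flat inside the cell (crop 330,405), flush on the seat. Next is the ring.

Request:
drive_tool(deltas=[[0, 0, 0, 2, 0, 0, 0], [0, 0, 0, 3, 0, 0, 0], [0, -0.5, 1.85, 1.5, 0, 0, 0], [0, -0.7, 3, 0, 0, 0, 0], [0, -0.8, 3.5, 0, 0, 0, 0], [0, -0.8, 3.5, 0, 0, 0, 0], [0, -0.7, 3, 0, 0, 0, 0], [0, -0.6, 3, 0, 0, 0, 0], [0, 0, 0, 0, 0, 0, 0], [0, 0, 0, 0, 0, 0, 0]])

```text
time_s: 7.45
tool_pos: [0.4609, 0.2476, 0.1089]
eef_rot: [2.385, 1.57, 2.916]
contact_force: [-0.9, -0.9, -0.1]
width: 1.002
```

```bash
python3 - <<'E'
from meas import *
st()
t=grab_frame("top"); s=grab_frame("scene")
cv2.imwrite("pics/t6.png",cv2.resize(t["color"][150:260,130:300],None,fx=4.5,fy=4.5,interpolation=cv2.INTER_CUBIC))
cv2.imwrite("pics/s6.png",cv2.resize(s["color"][100:250,260:420],None,fx=4,fy=4,interpolation=cv2.INTER_CUBIC))
for n,f,z in (("t",t,.028),("s",s,.028)):
    h=cv2.cvtColor(f["color"],cv2.COLOR_BGR2HSV); m=((h[...,0]>55)&(h[...,0]<90)&(h[...,1]>120)&(h[...,2]>60)).astype(np.uint8)
    b=(215,170,65,65) if n=="t" else (270,185,70,60)
    mm=np.zeros_like(m); mm[b[1]:b[1]+b[3],b[0]:b[0]+b[2]]=m[b[1]:b[1]+b[3],b[0]:b[0]+b[2]]
    ys,xs=np.nonzero(mm); print(n,xs.size, xs.size and (xs.min(),xs.max(),ys.min(),ys.max(),cast(f,xs.mean(),ys.mean(),z)))
E
```

```text
t 7.45 tcp [460.9 247.6 108.9] jaw 30.5 ax [-0.  0. -1.] zz -0.0 F [-0.9 -0.9 -0.1] M [-0.03 -0.19 -0.07] w 87.2 q [ 0.31  0.26 -0.95  1.88  0.23  1.12 -0.19]
t 302 (np.int64(235), np.int64(254), np.int64(191), np.int64(210), array([0.5009354 , 0.06811147, 0.028     ]))
s 172 (np.int64(295), np.int64(316), np.int64(205), np.int64(215), array([0.49883587, 0.06702529, 0.028     ]))
```

View pics/t6.png

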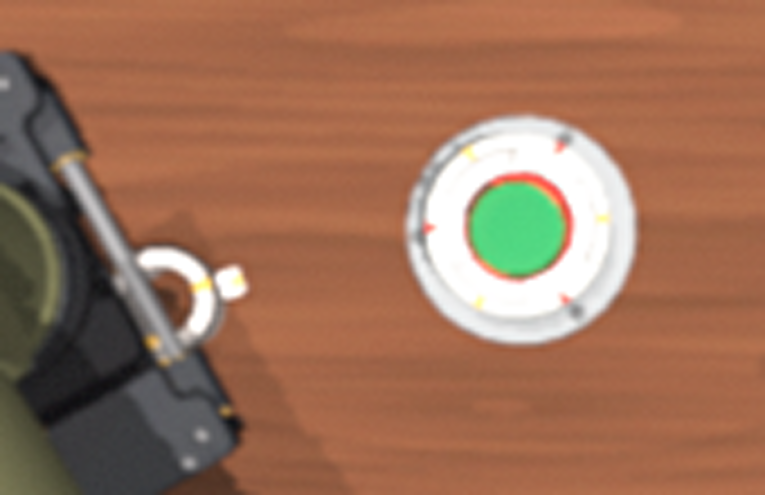

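View pics/s6.png

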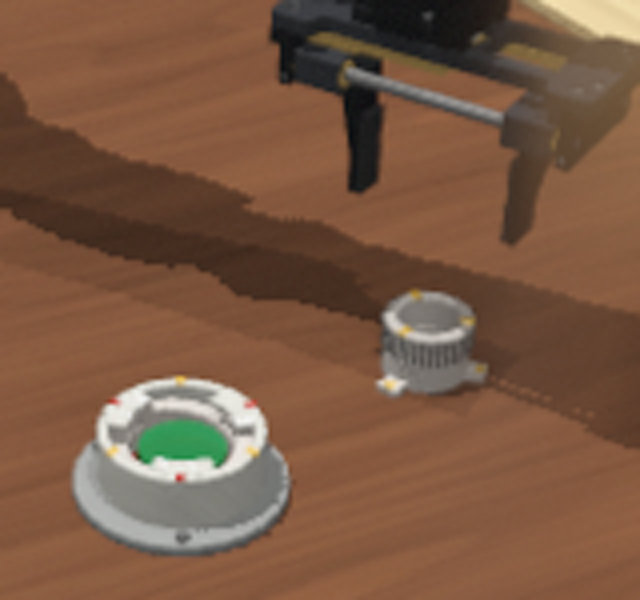

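The glass sits in the bore (top crop 520,228), a couple of mm off centre, which is within tolerance. The gripper is above the ring (scene crop 428,340), so I descend and grip.

Request:
drive_tool(deltas=[[0, 0.1, -0.1, -2, 0, 0, 0], [0, 0, 0, -3, 0, 0, 0], [0, 0, 0, -2, 0, 0, 0], [0, 0, 0, -1.3, 0, 0, 0], [0, 0, 0, -0.7, 0, 0, 0], [0, 0, 0, 0, 0, 0, 0], [255, 0, 0, 0, 0, 0, 0], [255, 0, 0, 0, 0, 0, 0], [255, 0, 0, 0, 0, 0, 0], [255, 0, 0, 0, 0, 0, 0], [255, 0, 0, 0, 0, 0, 0], [255, 0, 0, 0, 0, 0, 0]], squeeze=25)

```text
time_s: 8.75
tool_pos: [0.4634, 0.2451, 0.0193]
eef_rot: [-0.321, 1.57, 0.207]
contact_force: [0.0, -0.0, 1.1]
width: 0.591
```

```bash
python3 - <<'E'
from meas import *
st()
s=grab_frame("scene"); cv2.imwrite("pics/s7.png",cv2.resize(s["color"][130:230,310:430],None,fx=5,fy=5,interpolation=cv2.INTER_CUBIC)); marks(s,(345,165,395,205),"y",.038)
st()
E
```

```text
t 8.75 tcp [463.4 245.1  19.3] jaw 30.3 ax [ 0.001  0.    -1.   ] zz 0.001 F [ 0.  -0.   1.1] M [ 0.05 -0.21  0.02] w 51.4 q [ 0.23  0.39 -0.88  1.95  0.36  0.97 -0.29]
y 386.5 167.0 92 [0.44   0.3125 0.038 ]
y 362.9 173.3 86 [0.4395 0.2476 0.038 ]
y 360.2 182.4 122 [0.4695 0.2223 0.038 ]
y 379.2 191.7 48 [0.5194 0.2419 0.038 ]
y 356.8 195.7 59 [0.5116 0.1886 0.038 ]
t 8.8 tcp [463.4 245.2  19.4] jaw 30.3 ax [ 0.001  0.    -1.   ] zz 0.001 F [-0.1  0.3  1.7] M [ 0.06 -0.13  0.06] w 51.6 q [ 0.23  0.39 -0.88  1.95  0.36  0.97 -0.29]
```

View pics/s7.png

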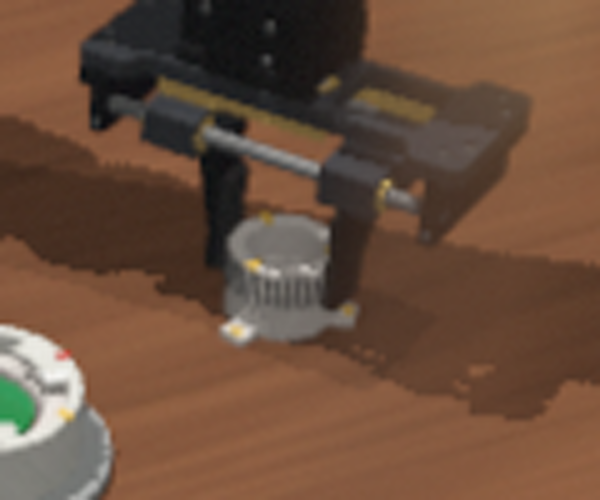

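Request:
drive_tool(deltas=[[255, 0, 0, 1, 0, 0, 0], [255, 0, 0, 2, 0, 0, 0], [255, 0.4, -1.9, 2, 0, 0, -1.5], [255, 0.7, -3, 1.5, 0, 0, -3], [255, 0.7, -3, 0, 0, 0, -3], [255, 0.7, -3, 0, 0, 0, -3], [255, 0.7, -3, 0, 0, 0, -3], [255, 0.6, -2.5, 0, 0, 0, -2], [255, 0.3, -1.5, 0, 0, 0, 0], [255, 0, 0, 0, 0, 0, 0], [255, 0, 0, 0, 0, 0, 0]])

```text
time_s: 9.9
tool_pos: [0.5038, 0.0667, 0.0843]
eef_rot: [1.445, 1.57, 1.702]
contact_force: [0.5, 0.8, -2.0]
width: 0.594
```

```bash
python3 - <<'E'
from meas import *
st()
s=grab_frame("scene"); cv2.imwrite("pics/s8.png",cv2.resize(s["color"][130:250,250:370],None,fx=5,fy=5,interpolation=cv2.INTER_CUBIC)); 
z=observe()["tool_pos"][2]-.0194
print("rim");marks(s,(275,155,345,240),"y",z+.038);print("lug");marks(s,(275,155,345,240),"y",z+.005)
st()
E
```

```text
t 9.9 tcp [503.8  66.7  84.3] jaw 14.8 ax [-0.     0.001 -1.   ] zz 0.0 F [ 0.5  0.8 -2. ] M [ 0.04 -0.09 -0.01] w 51.7 q [ 0.57  0.22 -0.82  1.94  0.18  1.06 -0.07]
rim
y 301.0 157.2 10 [0.4061 0.1006 0.1029]
y 313.7 173.0 146 [0.4754 0.0976 0.1029]
y 305.3 177.2 63 [0.4825 0.0742 0.1029]
y 296.8 185.9 135 [0.504  0.0439 0.1029]
y 319.4 199.9 80 [0.5675 0.0642 0.1029]
y 292.4 200.3 77 [0.5458 0.0145 0.1029]
y 287.6 212.3 92 [ 0.5775 -0.0106  0.1029]
y 322.7 212.4 103 [0.6067 0.0511 0.1029]
lug
y 301.0 157.2 10 [0.3583 0.1239 0.0699]
y 313.7 173.0 146 [0.4312 0.1207 0.0699]
y 305.3 177.2 63 [0.4387 0.0961 0.0699]
y 296.8 185.9 135 [0.4613 0.0641 0.0699]
y 319.4 199.9 80 [0.5282 0.0855 0.0699]
y 292.4 200.3 77 [0.5053 0.0333 0.0699]
y 287.6 212.3 92 [0.5387 0.0068 0.0699]
y 322.7 212.4 103 [0.5694 0.0717 0.0699]
t 9.95 tcp [503.7  67.4  84.3] jaw 14.8 ax [-0.     0.001 -1.   ] zz 0.0 F [-0.2  0.6 -2.9] M [-0.01 -0.12  0.05] w 51.6 q [ 0.57  0.22 -0.82  1.94  0.18  1.06 -0.07]
```

View pics/s8.png

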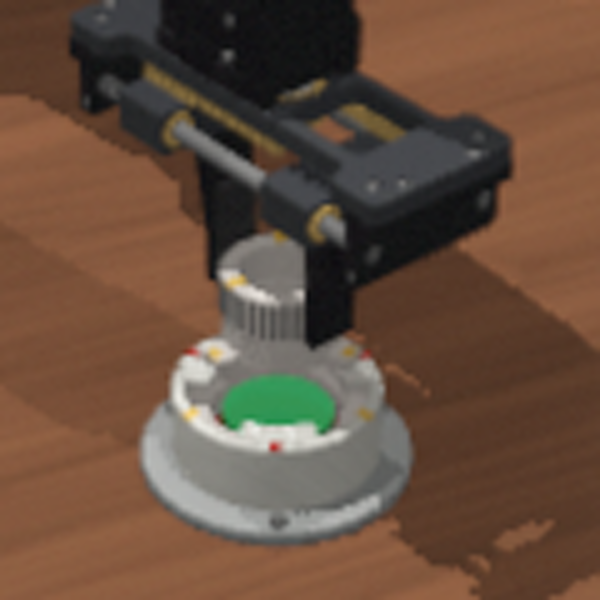

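Ring lugs are at crop (215,353) and (350,350). The measured angle is 36° against the gaps at 35°, with a centre offset of about 1–2 mm. I nudge it and lower.

Request:
drive_tool(deltas=[[255, 0.05, -0.1, -0.5, 0, 0, 0], [255, 0, 0, -1, 0, 0, 0], [255, 0, 0, -0.7, 0, 0, 0], [255, 0, 0, -0.4, 0, 0, 0], [255, 0, 0, -0.3, 0, 0, 0], [255, 0, 0, 0, 0, 0, 0]])

```text
time_s: 10.55
tool_pos: [0.5042, 0.0652, 0.0545]
eef_rot: [2.651, 1.57, 2.909]
contact_force: [-0.9, -0.4, -2.0]
width: 0.592
```

```bash
python3 - <<'E'
from meas import *
st()
s=grab_frame("scene"); cv2.imwrite("pics/s9.png",cv2.resize(s["color"][130:250,250:370],None,fx=5,fy=5,interpolation=cv2.INTER_CUBIC)); 
st()
E
```

```text
t 10.55 tcp [504.2  65.2  54.5] jaw 14.8 ax [-0.001  0.    -1.   ] zz -0.001 F [-0.9 -0.4 -2. ] M [-0.01 -0.13 -0.03] w 51.5 q [ 0.55  0.27 -0.8   1.96  0.23  1.   -0.1 ]
t 10.6 tcp [504.5  65.2  54.9] jaw 14.8 ax [-0.  0. -1.] zz -0.0 F [ 0.5  0.4 -1.4] M [-0.05 -0.1  -0.  ] w 51.5 q [ 0.55  0.27 -0.8   1.96  0.23  1.   -0.1 ]
```

View pics/s9.png

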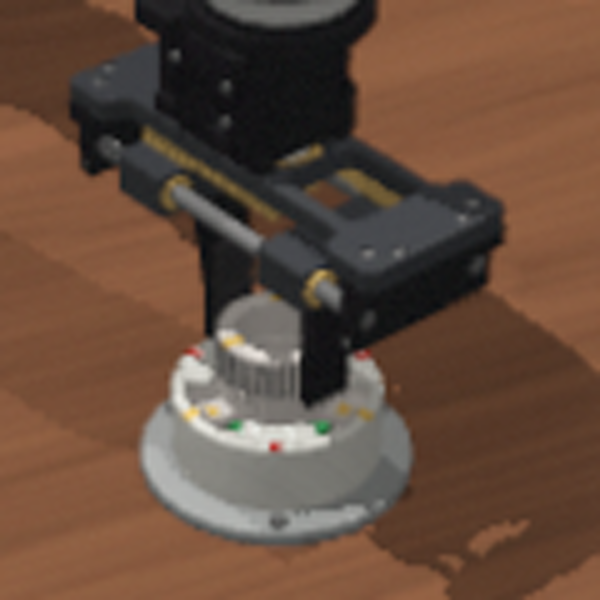

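The lugs are entering the gaps beside the yellow lines (crop 210,410 and 345,408) with no contact force. I keep lowering to touch.

Request:
drive_tool(deltas=[[255, 0, 0, -0.1, 0, 0, 0], [255, 0, 0, -0.1, 0, 0, 0], [255, 0, 0, -0.05, 0, 0, 0], [255, 0, 0, 0, 0, 0, 0], [255, 0, 0, 0, 0, 0, 0]])

```text
time_s: 11.1
tool_pos: [0.5046, 0.065, 0.0526]
eef_rot: [-0.693, 1.571, -0.435]
contact_force: [0.8, -0.3, -1.4]
width: 0.591
```

```bash
python3 -c "from h import *; st()"
```

```text
t 11.1 tcp [504.6  65.   52.6] jaw 14.8 ax [ 0. -0. -1.] zz 0.0 F [ 0.8 -0.3 -1.4] M [-0.07 -0.13 -0.02] w 51.4 q [ 0.54  0.27 -0.8   1.96  0.23  1.   -0.11]
```

Request:
drive_tool(deltas=[[255, 0, 0, -0.05, 0, 0, 0], [255, 0, 0, -0.05, 0, 0, 0], [255, 0, 0, 0, 0, 0, 0], [255, 0, 0, 0, 0, 0, 0]])

```text
time_s: 11.5
tool_pos: [0.5047, 0.065, 0.0521]
eef_rot: [-1.19, 1.57, -0.933]
contact_force: [-2.7, -0.5, 6.3]
width: 0.594
```

```bash
python3 -c "from h import *; st()"
```

```text
t 11.5 tcp [504.7  65.   52.1] jaw 14.8 ax [ 0. -0. -1.] zz 0.0 F [-2.7 -0.5  6.3] M [-0.14  0.44  0.02] w 51.7 q [ 0.54  0.27 -0.8   1.96  0.23  1.   -0.11]
```

The ring rests at underside ≈33 with about 8 N. I start screwing clockwise.

Request:
drive_tool(deltas=[[255, 0, 0, -0.02, 0, 0, -4], [255, 0, 0, -0.04, 0, 0, -4], [255, 0, 0, -0.04, 0, 0, -4], [255, 0, 0, -0.04, 0, 0, -4], [255, 0, 0, -0.04, 0, 0, -4], [255, 0, 0, 0, 0, 0, 0]])

```text
time_s: 12.1
tool_pos: [0.5056, 0.0651, 0.0504]
eef_rot: [0.114, 1.569, 0.023]
contact_force: [1.6, -0.4, 4.7]
width: 0.594
```

```bash
python3 - <<'E'
from meas import *
st()
s=grab_frame("scene"); cv2.imwrite("pics/s10.png",cv2.resize(s["color"][130:250,250:370],None,fx=5,fy=5,interpolation=cv2.INTER_CUBIC)); 
st()
E
```

```text
t 12.1 tcp [505.6  65.1  50.4] jaw -5.3 ax [ 0.002  0.    -1.   ] zz 0.002 F [ 1.6 -0.4  4.7] M [-0.13 -0.18 -0.11] w 51.7 q [ 0.5   0.26 -0.74  1.97  0.21  0.99 -0.44]
t 12.15 tcp [505.6  65.2  50.4] jaw -5.2 ax [ 0.002  0.    -1.   ] zz 0.002 F [1.  0.1 4.2] M [-0.15 -0.23 -0.1 ] w 51.8 q [ 0.5   0.26 -0.75  1.97  0.21  0.99 -0.44]
```

View pics/s10.png

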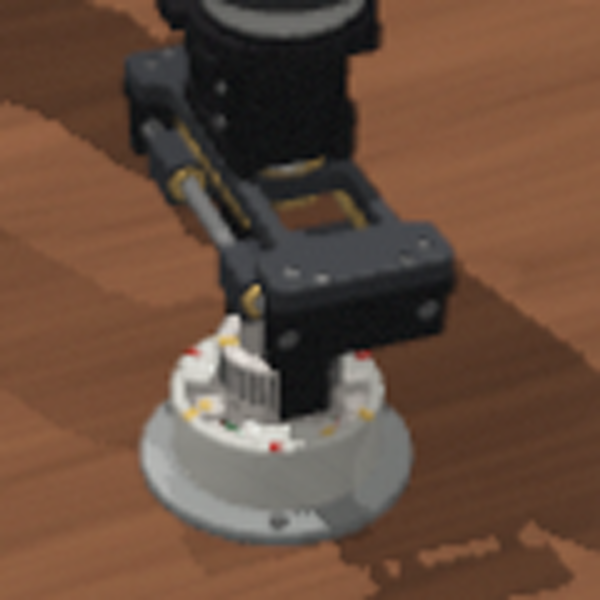

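The ring turned 20° and dropped 1.7 mm, following the thread. Continuing.

Request:
drive_tool(deltas=[[255, 0, 0, -0.04, 0, 0, -4], [255, 0, 0, -0.04, 0, 0, -4], [255, 0, 0, -0.04, 0, 0, -4], [255, 0, 0, -0.04, 0, 0, -4], [255, 0, 0, -0.04, 0, 0, -4], [255, 0, 0, 0, 0, 0, 0]])

```text
time_s: 12.75
tool_pos: [0.5059, 0.0655, 0.0486]
eef_rot: [0.596, 1.568, 0.156]
contact_force: [1.3, 0.3, 5.7]
width: 0.592
```

```bash
python3 -c "from h import *; st()"
```

```text
t 12.75 tcp [505.9  65.5  48.6] jaw -25.2 ax [ 0.003  0.    -1.   ] zz 0.002 F [1.3 0.3 5.7] M [-0.08 -0.27 -0.12] w 51.5 q [ 0.45  0.25 -0.69  1.97  0.19  0.98 -0.78]
```

Request:
drive_tool(deltas=[[255, 0, 0, -0.04, 0, 0, -4], [255, 0, 0, -0.04, 0, 0, -4], [255, 0, 0, -0.03, 0, 0, -4], [255, 0, 0, -0.03, 0, 0, -3], [255, 0, 0, 0, 0, 0, 0]])

```text
time_s: 13.25
tool_pos: [0.5059, 0.0658, 0.0474]
eef_rot: [0.917, 1.568, 0.216]
contact_force: [0.4, 0.7, 6.3]
width: 0.594
```

```bash
python3 - <<'E'
from meas import *
st()
s=grab_frame("scene"); cv2.imwrite("pics/s11.png",cv2.resize(s["color"][130:250,250:370],None,fx=5,fy=5,interpolation=cv2.INTER_CUBIC)); 
E
```

```text
t 13.25 tcp [505.9  65.8  47.4] jaw -40.2 ax [ 0.003  0.001 -1.   ] zz 0.002 F [0.4 0.7 6.3] M [ 0.03 -0.25 -0.09] w 51.7 q [ 0.42  0.25 -0.66  1.97  0.18  0.98 -1.03]
```

View pics/s11.png

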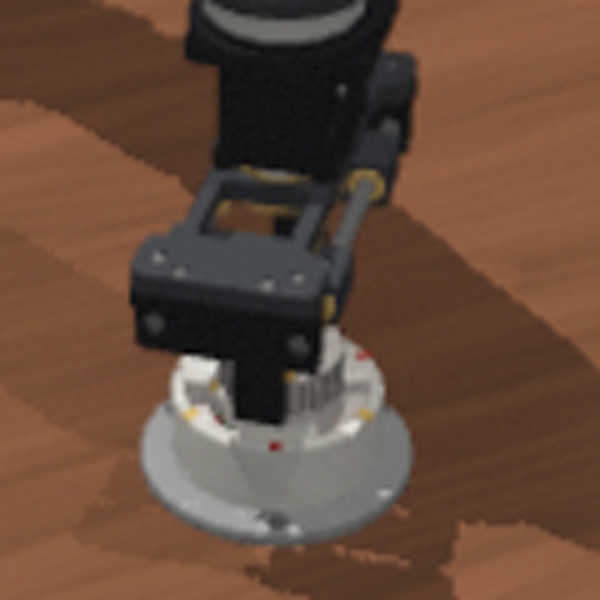

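Turned 55°, underside ≈28. I creep on, watching the torque for the snug point.

Request:
drive_tool(deltas=[[255, 0, 0, -0.02, 0, 0, -2], [255, 0, 0, -0.02, 0, 0, -2], [255, 0, 0, 0, 0, 0, 0]])

```text
time_s: 13.6
tool_pos: [0.5059, 0.0656, 0.0473]
eef_rot: [0.9, 1.568, 0.129]
contact_force: [-0.8, -0.3, 9.5]
width: 0.596
```

```bash
python3 -c "from h import *; st()"
```

```text
t 13.6 tcp [505.9  65.6  47.3] jaw -44.2 ax [ 0.002  0.    -1.   ] zz 0.002 F [-0.8 -0.3  9.5] M [ 0.13  0.22 -0.12] w 51.8 q [ 0.41  0.25 -0.65  1.97  0.18  0.98 -1.09]
```

Request:
drive_tool(deltas=[[255, 0, 0, -0.02, 0, 0, -2], [255, 0, 0, -0.02, 0, 0, -2], [255, 0, 0, 0, 0, 0, 0]])

```text
time_s: 13.9
tool_pos: [0.5048, 0.0657, 0.0472]
eef_rot: [-0.467, 1.57, -1.306]
contact_force: [-5.5, -0.5, 14.7]
width: 0.596
```

```bash
python3 -c "from h import *; st()"
```

```text
t 13.9 tcp [504.8  65.7  47.2] jaw -48.1 ax [ 0.    -0.001 -1.   ] zz 0.001 F [-5.5 -0.5 14.7] M [0.04 1.09 0.16] w 51.9 q [ 0.4   0.24 -0.64  1.97  0.17  0.98 -1.16]
```

The height has stopped falling (47.2) and the axial force is climbing, so the ring is snug on the glass. I let go and lift.

Request:
drive_tool(deltas=[[255, 0, 0, 0.07, 0, 0, 0], [0, 0, 0, 0, 0, 0, 0], [0, 0, 0, 0, 0, 0, 0], [0, 0, 0, 0, 0, 0, 0], [0, 0, 0, 0, 0, 0, 0], [0, 0, 0, 0, 0, 0, 0], [0, 0, 0, 1.5, 0, 0, 0], [0, 0, 0, 3, 0, 0, 0], [0, 0, 0, 4, 0, 0, 0], [0, 0, 0, 0, 0, 0, 0], [0, 0, 0, 0, 0, 0, 0]])

```text
time_s: 15.0
tool_pos: [0.5057, 0.0651, 0.1332]
eef_rot: [0.672, 1.567, -0.17]
contact_force: [-0.3, 0.2, -1.1]
width: 0.998
```

Request:
drive_tool(deltas=[[0, -0.7, 3, 0, 0, 0, 0], [0, -0.7, 3, 0, 0, 0, 0], [0, -0.7, 3, 0, 0, 0, 0], [0, -0.7, 3, 0, 0, 0, 0], [0, -0.7, 3, 0, 0, 0, 0], [0, -0.7, 3, 0, 0, 0, 0], [0, 0, 0, 0, 0, 0, 0], [0, 0, 0, 0, 0, 0, 0]])

```text
time_s: 15.8
tool_pos: [0.4616, 0.2452, 0.1304]
eef_rot: [-1.889, 1.569, -2.728]
contact_force: [0.1, -1.5, -0.2]
width: 1.001
```

```bash
python3 - <<'E'
from meas import *
st()
s=grab_frame("scene"); t=grab_frame("top"); cv2.imwrite("pics/s12.png",cv2.resize(s["color"][160:250,250:370],None,fx=6,fy=6,interpolation=cv2.INTER_CUBIC)); cv2.imwrite("pics/t12.png",cv2.resize(t["color"][120:260,200:420],None,fx=3.5,fy=3.5,interpolation=cv2.INTER_CUBIC))
for f,b in((s,(270,165,340,240)),(t,(215,170,280,232))): print("-");marks(f,b,"y",.066)
# rim height by depth
for n,f in(("s",s),("t",t)):
  z=[]
  for a in np.linspace(0,6.283,24,endpoint=False):
    p=(.5026+.022*np.cos(a),.066+.022*np.sin(a),.066); u,v=proj(f,p); z.append(pt(f,round(u),round(v))[2]*1000)
  print(n,np.round(z,1),np.median(z))
E
```

```text
t 15.8 tcp [461.6 245.2 130.4] jaw -48.1 ax [-0.002 -0.001 -1.   ] zz -0.001 F [ 0.1 -1.5 -0.2] M [-0.05 -0.03 -0.  ] w 87.1 q [ 0.18  0.19 -0.79  1.86  0.15  1.15 -1.5 ]
-
y 296.7 194.5 104 [0.4855 0.0526 0.066 ]
y 314.6 194.6 121 [0.5022 0.0874 0.066 ]
y 305.5 204.1 142 [0.5244 0.0548 0.066 ]
y 287.5 212.4 85 [0.5343 0.0086 0.066 ]
y 322.7 212.5 111 [0.5653 0.0741 0.066 ]
-
y 233.3 183.0 56 [0.5368 0.0908 0.066 ]
y 247.8 190.2 66 [0.5211 0.0585 0.066 ]
y 234.1 198.7 117 [0.5019 0.0885 0.066 ]
y 263.6 198.0 28 [0.5042 0.0232 0.066 ]
y 249.0 206.2 77 [0.4856 0.0552 0.066 ]
y 235.9 216.9 27 [0.4614 0.0838 0.066 ]
s [66.4 64.2 65.1 67.6 67.4 65.5 64.8 65.1 65.7 68.  67.7 65.2 67.6 65.8
 67.8 66.4 67.8 68.5 64.7 66.1 67.3 65.7 67.7 63.3] 66.2066937109036
t [66.8 66.2 66.3 66.  66.2 66.9 67.5 70.1 66.4 65.6 64.2 66.8 65.2 65.9
 67.7 66.6 65.2 66.7 69.4 63.4 64.6 66.3 67.7 66.7] 66.38246652897212
```

View pics/s12.png

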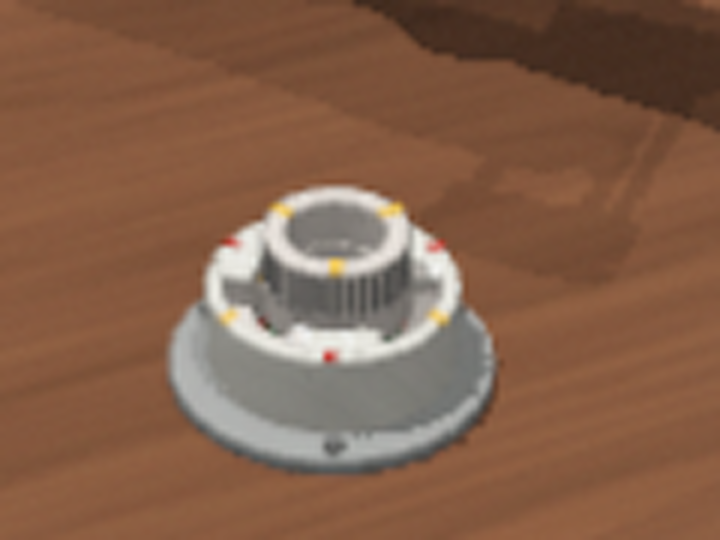

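View pics/t12.png

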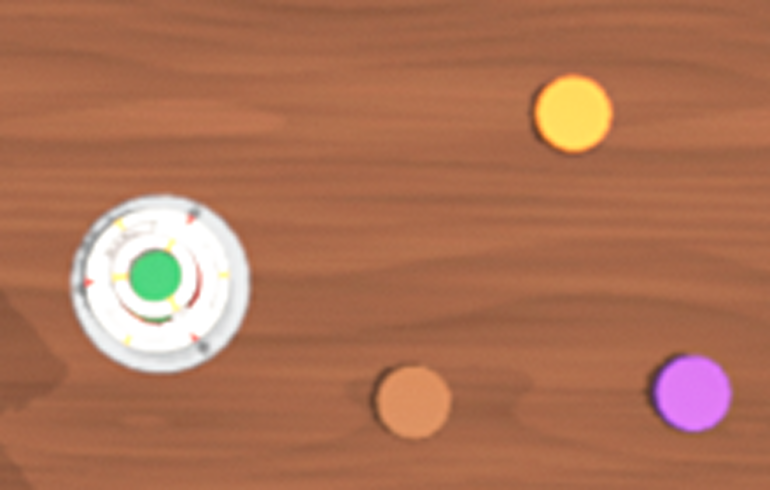

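The ring sits concentric in the cell (scene crop 337,265; top crop 155,275), with the green glass visible through its bore. The amber glass is unmoved at top (572,113). The checks agree, so I hand in.

```bash
python3 -c "from h import *; print(sign_off()); st()"
```

```text
the job is handed in; nothing more can be done
None
the job is handed in; nothing more can be done
```

The green glass is on the seat and the ring is screwed down snug on it. I let go and handed the job in at about 16 s of the 51 s allowed; sign-off gives no verdict.

- **Green glass:** I dropped it by its rim from the collar mouth. After the drop it lay flat, about 2 mm off axis in the top view and about 5 mm in the scene view, where part of it was hidden. The limit is 8 mm.
- **Ring:** The lugs went in about 1° from the gap centres, and I turned the ring about 63° clockwise. It stopped descending over the last few degrees while the axial force rose to about 15 N.
- **Ring after release:** The marks show it 61° past the gaps and under 1 mm off axis. The rim is at about 66.3 mm in both views, so the underside is near 28.3 mm (allowed 25 to 29.7 mm), though single depth readings scatter by 2–3 mm.
- **Amber glass:** It was never touched and is still where it started in the last top view. The gripper finished open and well clear, next to the ring's old spot.
- **Disagreement:** The two cameras differed by about 2–3 mm in y, close to their stated calibration. I averaged the two and worked from relative positions.

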